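# Reset the vent stay on the antenna tuner

## Robot

A 6-joint arm with a two-finger parallel gripper is mounted at the origin on the work surface. World frame = base frame: x ahead of the robot, y to its left, z up, the work surface at z = 0. Lengths are in m, angles in rad, forces in N, time in s.
With the tool pointing down it reaches from about 0.375 to 0.975 m from the base axis. Payload 3.8 kg.
Tool frame: the origin (TCP) lies on the front face of the gripper's body, between the roots of the fingers; the fingertips stand 73 mm ahead of it and the grasp point (between the pads) lies 54 mm ahead of it; z points along the fingers, y is the line along which they close (so a half turn about z gives the same grasp; the last joint's range is limited). The gripper opens to 85 mm and grips with 20 to 120 N. Pads are 22 mm wide; open, the fingers measure 114 mm over their backs; the gripper's body (76 mm by 85 mm) begins 54 mm behind the grasp point. The pads swing forward as they close: fully open they stand 13 mm farther back than shut.
Start: joints at [-1.222, 0.264, 1.604, -0, 1.274, -0.037], TCP at [0.254, -0.625, 0.304] pointing down, gripper open.
Joint ranges: [-2.63, 2.63], [-0.94, 2.18], [0.31, 2.57], [-1.31, 4.45], [0, 2.66], [-2.55, 2.55]. Speed limits (rad/s): [2.57, 2.57, 3.14, 3.14, 3.14, 3.14].

## Interface

Orientations are given as a unit quaternion [w, x, y, z].
In Python, from bench import env gives the robot as it stands.
- The arm moves only by the shell command python3 -m pendant 'ROWS'. ROWS is JSON, a list that holds one entry, the list of rows, each a list of 7 numbers: the turn, a rotation vector about the tool's x, y, z in rad, then the shift along the tool's x, y, z in mm, then the finger opening in mm, from 0 to 85.4. In form: [[[wx, wy, wz, x, y, z, claw], ...]]. A call has 1 to 10 rows; each row is the pose to reach, as a shift and turn from the pose commanded when the call began, along the tool's axes at that moment; what a row does not reach only later rows make up. A row lasts 1/12 s, in which the tool goes at most 41.7 mm and 7.16 degrees, less where a joint would pass 70% of its speed; a pose out of reach is approached as far as the arm can. A call with a gripper value outside its range is refused whole. The fingers move at their own pace and stop on an object; the grip force is fixed at half the most. Time passes only in rows, so rows that repeat a pose let the fingers close. It gives the time, the measured TCP pose, the force, the opening and the grip force at its end, in the units of the state.
- env.get_obs(): the state, without advancing time (a new reading comes with each control period).
- env.grab_frame(name): name is "side" or "top" or "wrist"; returns (picture, depth): 400x640x3 uint8, red, green, blue; 400x640 float32, m along the optical axis (not along the pixel's ray), 0 where there is no reading.
- env.camera_info(name): a dict with "intrinsics" (3x3 intrinsics, pixels), "rvec" (rotation vector, rad) and "tvec" (3), from world to camera coordinates, as OpenCV has them; the wrist camera has in their place "mount" (4x4, takes a point from camera to tool coordinates, whose origin is the TCP and whose axes are the flange's). Camera axes: x right, y down, z forward; pixel columns grow to the right and rows downward; lengths in m; the calibration is good to about 2 mm. A picture is of the moment at which its call begins: read the wrist's pose just before it. camera_info takes no time and is no camera call.
- env.finish_job(): hands the job in; it is judged then, once.
The state is a dict: "time_s": time; "qpos": joint angles; "dq": joint speeds; "tau": joint torques, N m; "position": TCP position; "eef_rot": TCP orientation; "ft_force": force on the tool from outside, world axes, zero at the start; "moment": the same for the moment, N m; "grip_width": finger opening in m; "grasp_force": force on a finger pad.
Only numpy, scipy, OpenCV 4.12 (cv2) and the standard library are available. Lean on these libraries where they do the work, as an engineer would, in place of code of your own. Each camera call takes 0.05 s, during which the arm holds its last target. There are 200 camera calls.

## Task

Open the antenna tuner's vent door wider: lift the metal stay off its pin, draw it out towards the door side so the door swings open, and lower the last hole (the round one next to the red handle) over the pin until the stay lies fully down on the pin's shoulder, then let go. Work gently, feeling for the pin rather than forcing the stay down on it, and leave everything else where it stands.

Things in the scene. Friction and masses are not known exactly. Their poses are not given: they have to be found in the camera images.
- tuner: Antenna tuner: fixed grey metal box, 160 mm deep (its x) x 240 mm wide (its y) x 110 mm high; origin at the centre of its underside on the table. Its -x side is the front and carries the vent door. The stay's pin stands on its top near the front. The stay must not be pressed on tuner or pin with more than about 20 N.
- slot_front (a point): Front end of the black slot in the tuner's top in which the pin is clamped, 114 mm above the table, axes as the tuner's, at x -67.2, y -45 mm in its frame. The brass pin stands 2 to 22 mm behind it (tuner's +x), exact in y, its place NOT reported: find it by feel. Pin 8 mm thick, tip tapered to 6 mm, 9 mm high above its dark shoulder (18 mm across, upper face at this height). It does not give way.
- vent_door (a joint): Louvred aluminium vent door, 200 mm wide, 90 mm high; upright hinge at its +y end, at x -85, y +105 mm in the tuner's frame. 0 = ajar as at the start; -0.2 = shut (panel along y); grows to 0.9 rad as the free end swings out to the tuner's -x. About 0.4 with the end hole on the pin. No spring: hinge friction (0.2 N m, 1 to 2 N at the stay) keeps it where it is left.
- stay: The stay: aluminium bar 180 x 24 x 5 mm, 80 g, lying on the pin's shoulder. Origin on its underside at the pivot, a swivel on the door's top edge, 160 mm from the hinge axis, 114 mm above the table; it turns and tilts up there, but stays on. x runs along the bar to its free end, z up. Along x: slot at 62 mm, middle hole (11 mm, not wanted) at 92, end hole at 124, red handle at 154.
- stay_slot (a point): Centre of the stay's slot, 33 mm along the bar x 12 mm wide, on the bar's underside, axes as the stay's. At the start the pin is somewhere in it. Raise the handle end about 25 to 30 mm (the bar tilts about its pivot) for the slot to clear the pin's tip.
- stay_end_hole (a point): Centre of the stay's end hole (11 mm round, the one to be put over the pin), on the bar's underside, axes as the stay's.
- stay_grip (a point): Where to grip: in the red plastic handle, a fin 22 mm along the bar, 12 mm thick across it, rising 34 mm above the bar's upper face; this point is 28 mm above the bar's underside, 11 mm below the handle's top. Grip it across its 12 mm, from above. Axes as the stay's.
- organizer: Bystander: three-tier organizer of blue plastic trays, 260 x 220 x 175 mm, fixed; origin at the centre of its underside.
- paperweight: Bystander: green glass dome paperweight, 72 mm across, 50 mm high; origin at its underside's centre.
- paddle_key: Bystander: black dual-lever paddle key, 85 x 70 x 42 mm; origin at its underside's centre.
- swr_meter: Bystander: aluminium SWR meter housing with dial and black selector knob in front, 100 x 150 x 83 mm; origin at its underside's centre.
- adapter_a: Bystander: grey coaxial adapter, 22 mm across, 30 mm high, standing on the tuner's top, clear of the stay; origin at its underside's centre.
- adapter_b: Bystander: grey coaxial adapter, 22 mm across, 30 mm high, standing on the table; origin at its underside's centre.
- mug: Bystander: white mug, 80 mm across, 90 mm high; origin at its underside's centre.
There are look-alikes about, which are no part of the job. Leave any blue or orange look-alike of the stay alone.

How it is judged:
By the outcome, as a careful person would: the job done as asked, in the order asked, and still so for the second after the job is handed in, with the robot touching nothing.
It also fails if it takes over 72 s, if anything falls off the work surface, if the arm or the gripper's body presses on something with over 40 N, if the wrist force passes 120 N, or if a joint passes its speed limit or range.

## Working session

There is one attempt and no reset: what is moved stays moved. The work goes in short steps, Python scripts to look and compute and a shell command to move; the robot and the scene stay as the last step left them, time stands still between calls to the robot, and variables do not carry over. Pictures are saved under pics/ and viewed, at most 10 in all, crops included, and the job is handed in when it is done.

```bash
mkdir -p pics; ls; cat > h.py <<'E'
import numpy as np,cv2
from bench import env
from scipy.spatial.transform import Rotation as R
def grab(n,fn=None):
    o=env.get_obs(); p,d=env.grab_frame(n)
    np.savez('pics/'+(fn or n)+'.npz',p=p,d=d,pos=o['position'],rot=o['eef_rot'])
    if fn: cv2.imwrite('pics/'+fn+'.png',p[:,:,::-1])
    return p,d
def w(n,u,v,d,pos=None,rot=None):
    c=env.camera_info(n);K=np.array(c['intrinsics'])
    q=np.linalg.inv(K)@[u,v,1]*d
    if n=='wrist':
        M=np.array(c['mount']);q=M[:3,:3]@q+M[:3,3]
        return R.from_quat(np.roll(rot,-1)).as_matrix()@q+pos
    Rm=cv2.Rodrigues(np.array(c['rvec'],float))[0]
    return Rm.T@(q-np.array(c['tvec']).ravel())
def plane(n,u,v,z):
    a=w(n,u,v,0.);b=w(n,u,v,1.);return a+(b-a)*(z-a[2])/(b[2]-a[2])
E
python3 - <<'E'
from h import *
for n in('top','side'): grab(n,n+'0')
print(env.get_obs())
E
```

```text
pics
{'time_s': 0.1, 'qpos': array([-1.22191345e+00,  2.64675641e-01,  1.60527832e+00,  3.71505505e-06,
        1.27370391e+00, -3.68643076e-02]), 'dq': array([-0.00228639, -0.00049542, -0.0036367 , -0.00159453,  0.00133926,
       -0.002086  ]), 'tau': array([-4.66492529e-04, -5.16709507e+01, -3.68589771e+01, -1.04251756e-04,
        6.30333525e-03, -4.30911200e-06]), 'position': array([ 0.25380952, -0.62489091,  0.30266576]), 'eef_rot': array([-1.02034349e-03,  9.81457059e-01,  1.91679354e-01, -1.58689783e-04]), 'ft_force': array([-0.08617125,  0.21801809, -0.2506465 ]), 'moment': array([ 0.02073957, -0.04124804,  0.00342526]), 'grasp_force': 0.0, 'grip_width': 0.08543823628800974}
```

View pics/top0.png

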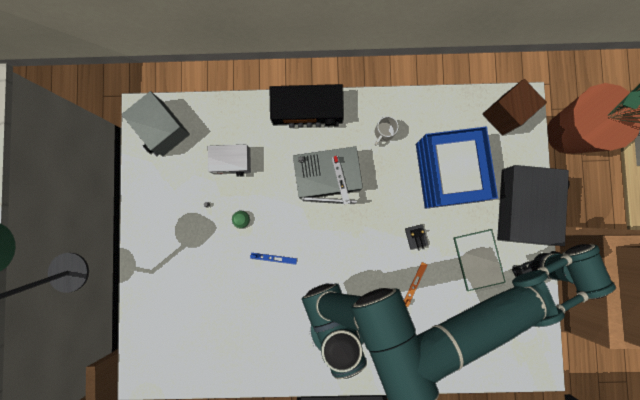

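View pics/side0.png

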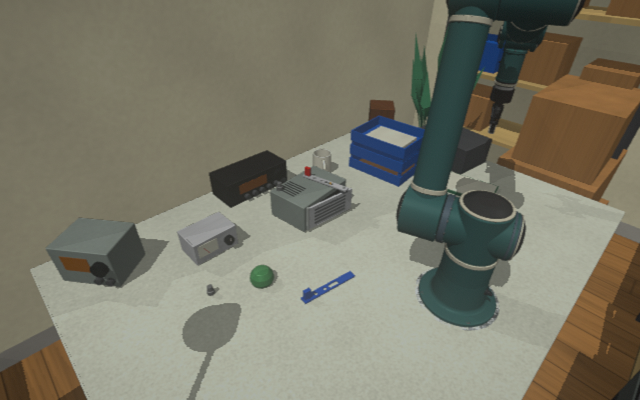

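The silver stay with the red handle (top px ~340,180) lies on the tuner. The blue look-alike is on the table at (273,259) and the orange one at (417,285). Only the silver one is metal and fixed to the door. I'll confirm this in an enlarged crop.

```bash
python3 - <<'E'
from h import *
z=np.load('pics/top0.npz');c=z['p'][140:215,285:375,::-1]
cv2.imwrite('pics/crop.png',cv2.resize(c,None,fx=8,fy=8,interpolation=cv2.INTER_CUBIC))
for u,v in((320,165),(340,180)): print(z['d'][v,u],w('top',u,v,z['d'][v,u]))
print(env.camera_info('top'));print(env.camera_info('wrist'))
E
```

```text
1.6216878 [0.61853506 0.0540546  0.10627455]
1.6139506 [ 0.56029561 -0.01853797  0.1085291 ]
{'intrinsics': array([[436.43506729,   0.        , 318.36393346],
       [  0.        , 436.43506729, 197.31058431],
       [  0.        ,   0.        ,   1.        ]]), 'rvec': array([ 2.14775637, -2.20095152,  0.07506059]), 'tvec': array([0.07628022, 0.50348864, 1.67702993])}
{'intrinsics': array([[352.2888838 ,   0.        , 318.36874174],
       [  0.        , 352.2888838 , 199.53238674],
       [  0.        ,   0.        ,   1.        ]]), 'mount': array([[ 2.30160231e-05, -9.49786243e-01, -3.12899493e-01,
         8.00636953e-02],
       [ 9.99999210e-01,  4.15072978e-04, -1.18637009e-03,
        -9.66385095e-04],
       [ 1.25667411e-03, -3.12899219e-01,  9.49785502e-01,
        -6.93611402e-02],
       [ 0.00000000e+00,  0.00000000e+00,  0.00000000e+00,
         1.00000000e+00]])}
```

View pics/crop.png

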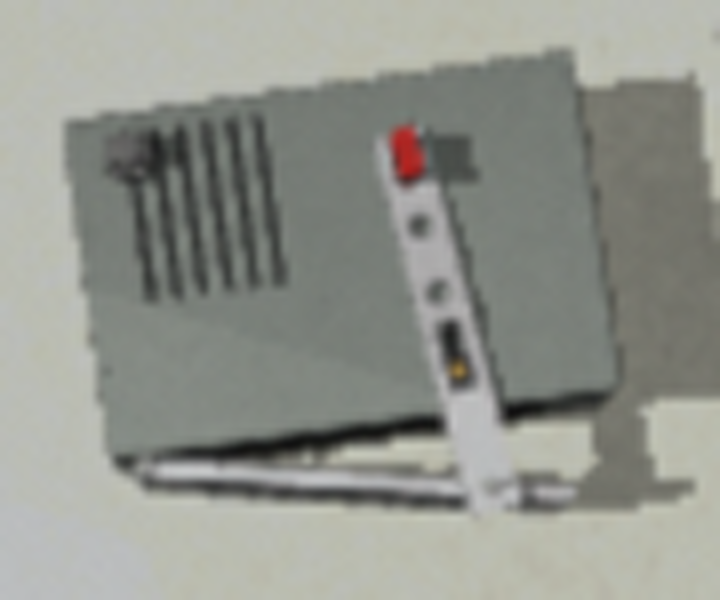

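Confirmed. The crop shows the silver bar with its pivot at (490,495), slot at (455,350), middle hole at (438,290), end hole at (420,225) and red handle at (407,152). A brass pin shows at (457,370), near the front end of the stay's slot. adapter_a stands at (130,155). Next I'll work out the poses and the hover move.

```bash
cat >> h.py <<'E'
def rel(o,pos,xyaw):
    """shift(mm)/turn in tool axes from current pose to TCP pos with tool down, tool x at xyaw"""
    A=R.from_quat(np.roll(o['eef_rot'],-1)).as_matrix()
    B=np.array([[np.cos(xyaw),np.sin(xyaw),0],[np.sin(xyaw),-np.cos(xyaw),0],[0,0,-1]])
    return R.from_matrix(A.T@B).as_rotvec().round(3),(A.T@(np.array(pos)-o['position'])*1000).round(1)
E
python3 - <<'E'
from h import *
P=lambda u,v,z:plane('top',285+(u+.5)/8-.5,140+(v+.5)/8-.5,z)
cs=[P(u,v,.11) for u,v in((65,120),(572,50),(617,400),(115,460))]
c=np.mean(cs,0);print('corners',np.round(cs,4).tolist(),'ctr',c)
y=(cs[0]-cs[1]+cs[3]-cs[2]);x=(cs[0]+cs[1]-cs[2]-cs[3]);print('yaw',np.degrees([np.arctan2(x[1],x[0]),np.arctan2(-y[0],y[1])]))
hn=P(407,140,.153);eh=P(420,225,.119);mh=P(438,290,.119);pin=P(457,370,.123)
print('handle',hn,'endhole',eh,'mid',mh,'pin',pin)
b=eh-pin;b2=hn-mh;print('bar yaw',np.degrees([np.arctan2(b[1],b[0]),np.arctan2(b2[1],b2[0])]))
o=env.get_obs()
yaw=np.arctan2(b2[1],b2[0])
print(rel(o,[hn[0]-.02,hn[1],.32],yaw+np.pi))
E
```

```text
corners [[0.6597, 0.1546, 0.11], [0.6864, -0.0817, 0.11], [0.5226, -0.0974, 0.11], [0.5007, 0.1346, 0.11]] ctr [0.59236651 0.02752728 0.11      ]
yaw [6.30470641 5.9310091 ]
handle [ 0.6387258  -0.00262588  0.153     ] endhole [ 0.60493479 -0.00858584  0.119     ] mid [ 0.57459541 -0.01602648  0.119     ] pin [ 0.53699701 -0.02353266  0.123     ]
bar yaw [12.40782458 11.80262269]
(array([-0.   , -0.003, -2.962]), array([ 572.2, -439.3,  -16.4]))
```

```bash
python3 -m pendant '[[[0,0,-1.1,286,-220,-16,85],[0,0,-1.1,286,-220,-16,85],[0,0,-1.1,286,-220,-16,85],[0,0,-1.1,286,-220,-16,85],[0,0,-1.1,286,-220,-16,85],[0,0,-1.1,286,-220,-16,85],[0,0,-1.1,286,-220,-16,85],[0,0,-1.1,286,-220,-16,85],[0,0,-1.1,286,-220,-16,85],[0,0,-1.1,286,-220,-16,85]]]'; python3 - <<'E'
from h import *
print(rel(env.get_obs(),[.619,-.003,.32],np.radians(192)))
E
```

```text
time_s: 0.93
position: [0.4382, -0.3095, 0.3199]
eef_rot: [-0.0, 0.734, 0.68, 0.001]
ft_force: [0.3, -0.4, -0.4]
grip_width: 0.0852
grasp_force: 0.0
(array([ 3.000e-03, -1.000e-03, -1.857e+00]), array([319.4, 156.9,   0.8]))
```

```bash
python3 -m pendant '[[[0,0,-1.2,319,157,1,85],[0,0,-1.2,319,157,1,85],[0,0,-1.2,319,157,1,85],[0,0,-1.2,319,157,1,85],[0,0,-1.2,319,157,1,85],[0,0,-1.2,319,157,1,85],[0,0,-1.2,319,157,1,85],[0,0,-1.2,319,157,1,85],[0,0,-1.2,319,157,1,85],[0,0,-1.2,319,157,1,85]]]'; python3 - <<'E'
from h import *
print(rel(env.get_obs(),[.619,-.003,.30],np.radians(192)))
E
```

```text
time_s: 1.77
position: [0.6215, -0.0056, 0.318]
eef_rot: [-0.0, 0.222, 0.975, 0.001]
ft_force: [-0.3, 0.1, 0.2]
grip_width: 0.0849
grasp_force: 0.0
(array([ 0.002, -0.   , -0.656]), array([ 3.4,  1.2, 18. ]))
```

```bash
python3 -m pendant '[[[0,0,-0.656,3,1,0,85],[0,0,-0.656,3,1,0,85],[0,0,-0.656,3,1,0,85],[0,0,-0.656,3,1,0,85],[0,0,-0.656,3,1,0,85],[0,0,-0.656,3,1,0,85],[0,0,-0.656,3,1,0,85],[0,0,-0.656,3,1,0,85]]]'; python3 - <<'E'
from h import *
p,d=grab('wrist','wr1');c=p[20:380,80:560,::-1]
cv2.imwrite('pics/wr1c.png',cv2.resize(p[:,:,::-1],(800,500),interpolation=cv2.INTER_CUBIC))
E
```

```text
time_s: 2.43
position: [0.6173, -0.0077, 0.3183]
eef_rot: [-0.0, -0.099, 0.995, -0.0]
ft_force: [-0.0, 0.6, -0.4]
grip_width: 0.0849
grasp_force: 0.0
```

View pics/wr1c.png

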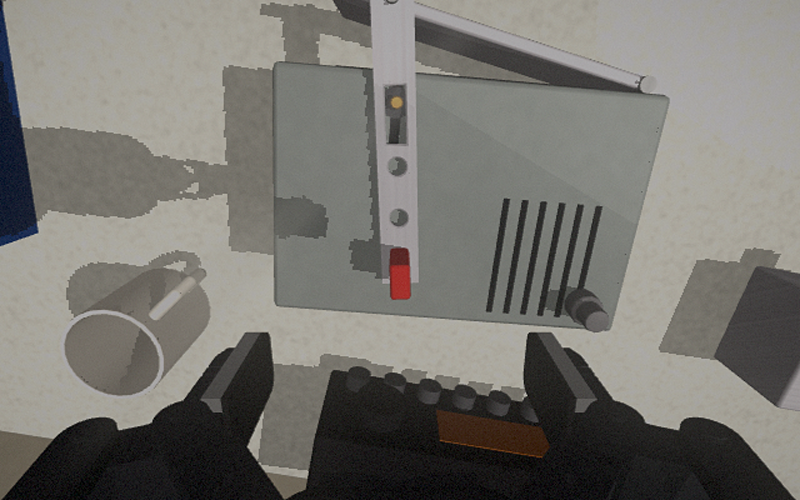

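The wrist view (800 px wide) shows the bar pointing down the image. Brass pin tip is at (397,102), middle hole (397,167), end hole (398,217) and handle top (400,286). Next to compute the geometry.

```bash
python3 - <<'E'
from h import *
z=np.load('pics/wr1.npz');pos,rot=z['pos'],z['rot']
def P(u,v,h):
    a=w('wrist',u*.8,v*.8,0.,pos,rot);b=w('wrist',u*.8,v*.8,1.,pos,rot);return a+(b-a)*(h-a[2])/(b[2]-a[2])
for n,u,v,h in(('pin',397,102,.123),('mid',397,167,.119),('end',398,217,.119),('handletop',400,286,.153),('pivotish',392,2,.12),
 ('slotfar',396,145,.114),('slotL',385,85,.119),('slotR',407,85,.119),('tun',275,63,.11),('tun',668,96,.11),('tun',610,328,.11),('tun',275,305,.11)):
    q=P(u,v,h);print(n,q.round(4))
d=z['d'];ps=[w('wrist',u,v,d[v,u],pos,rot) for u,v in((326,150),(318,190),(318,230),(250,200),(400,130))];print(np.round(ps,4))
e=P(398,217,.119);p=P(397,167,.119);b=e-p;print(np.degrees(np.arctan2(b[1],b[0])),np.linalg.norm(b))
E
```

```text
pin [ 0.5365 -0.0232  0.123 ]
mid [ 0.573  -0.0159  0.119 ]
end [ 0.6033 -0.0092  0.119 ]
handletop [ 0.635  -0.0018  0.153 ]
pivotish [ 0.4867 -0.036   0.12  ]
slotfar [ 0.5608 -0.019   0.114 ]
slotL [ 0.5287 -0.0318  0.119 ]
slotR [ 0.5263 -0.0194  0.119 ]
tun [ 0.5292 -0.0972  0.11  ]
tun [0.5013 0.1345 0.11  ]
tun [0.6549 0.1534 0.11  ]
tun [ 0.6835 -0.0799  0.11  ]
[[ 0.5841 -0.0071  0.1184]
 [ 0.6168 -0.0069  0.1181]
 [ 0.6362 -0.003   0.1529]
 [ 0.6389 -0.0601  0.1095]
 [ 0.5588  0.0468  0.1097]]
12.460309118201664 0.031068662798780657
```

```bash
cat >> h.py <<'E'
from scipy.optimize import brentq
T=np.array([.592,.028]);ty=np.radians(6.7)
rt=lambda a:np.array([[np.cos(a),-np.sin(a)],[np.sin(a),np.cos(a)]])
H=T+rt(ty)@[-.085,.105]; PIN=np.array([.5365,-.0232])
PIV0=np.array([.4822,-.0356]); r=np.linalg.norm(PIV0-H); a0=np.arctan2(*(PIV0-H)[::-1])
piv=lambda f:H+r*np.array([np.cos(a0-f),np.sin(a0-f)])
E
python3 - <<'E'
from h import *
o=env.get_obs();print(rel(o,[.634,-.0023,.198],np.radians(192.3)))
print('r',r,'a0',np.degrees(a0))
f=brentq(lambda f:np.linalg.norm(piv(f)-PIN)-.124,0,.9);b=PIN-piv(f)
print('phi',f,piv(f),'bar yaw',np.degrees(np.arctan2(b[1],b[0])))
E
```

```text
(array([ 0.   , -0.001, -0.017]), array([-17.5,   2. , 120.4]))
r 0.15851064943844065 a0 -94.75148153810113
phi 0.4638280864853419 [ 0.41291724 -0.01303628] bar yaw -4.701551005466305
```

```bash
python3 -m pendant '[[[0,0,-0.017,-17.5,2,30,85],[0,0,-0.017,-17.5,2,60,85],[0,0,-0.017,-17.5,2,85,85],[0,0,-0.017,-17.5,2,100,85],[0,0,-0.017,-17.5,2,110,85],[0,0,-0.017,-17.5,2,118.5,85],[0,0,-0.017,-17.5,2,118.5,40],[0,0,-0.017,-17.5,2,118.5,40],[0,0,-0.017,-17.5,2,118.5,40],[0,0,-0.017,-17.5,2,118.5,40]]]'; python3 - <<'E'
from h import *
p,d=grab('wrist','wr2')
E
```

```text
time_s: 3.32
position: [0.6352, -0.0018, 0.2022]
eef_rot: [0.001, -0.108, 0.994, -0.0]
ft_force: [0.3, -0.1, -0.1]
grip_width: 0.0401
grasp_force: 0.0
```

View pics/wr2.png

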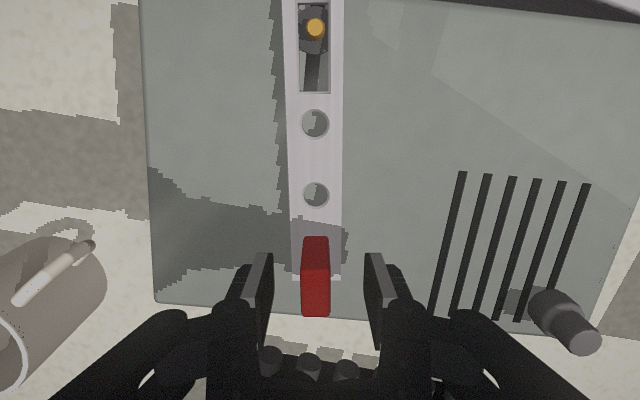

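The fingers straddle the red handle (315,275) symmetrically. The pin shows at (316,28), the end hole at (316,195) and the middle hole at (315,123). I'll go down 4 mm, close, and re-measure from this closer view.

```bash
python3 -m pendant '[[[0,0,0,0,0,4,40],[0,0,0,0,0,4,8],[0,0,0,0,0,4,8],[0,0,0,0,0,4,8],[0,0,0,0,0,4,8],[0,0,0,0,0,4,8]]]'; python3 - <<'E'
from h import *
z=np.load('pics/wr2.npz');pos,rot=z['pos'],z['rot']
def P(u,v,h):
    a=w('wrist',u,v,0.,pos,rot);b=w('wrist',u,v,1.,pos,rot);return a+(b-a)*(h-a[2])/(b[2]-a[2])
q={n:P(*a) for n,a in dict(pin=(316,27.5,.123),mid=(315,123,.119),end=(316,194.5,.119),h=(315.5,280,.153),sl=(299,91,.119),sr=(331,91,.119)).items()}
for n in q:print(n,q[n].round(4))
b=q['end']-q['mid'];print(np.degrees(np.arctan2(b[1],b[0])),np.linalg.norm(b))
u=rt(np.radians(12.4))@[1,0]
print('pivot',q['end'][:2]-.124*u,q['mid'][:2]-.092*u)
print('pin in tuner',rt(-ty)@(q['pin'][:2]-T))
E
```

```text
time_s: 3.87
position: [0.6342, -0.0023, 0.1964]
eef_rot: [-0.0, -0.109, 0.994, -0.001]
ft_force: [-0.7, -2.8, -0.2]
grip_width: 0.0113
grasp_force: 58.5
pin [ 0.537  -0.0233  0.123 ]
mid [ 0.5725 -0.016   0.119 ]
end [ 0.6035 -0.0088  0.119 ]
h [ 0.6266 -0.0038  0.153 ]
sl [ 0.5612 -0.0253  0.119 ]
sr [ 0.5584 -0.0123  0.119 ]
13.081733476934504 0.03183239511430783
pivot [ 0.48241202 -0.03545574] [ 0.48265925 -0.03578918]
pin in tuner [-0.06061284 -0.04456013]
```

```bash
cat >> h.py <<'E'
PIN=np.array([.537,-.0233]); PIV0=np.array([.4825,-.0356])
r=np.linalg.norm(PIV0-H); a0=np.arctan2(*(PIV0-H)[::-1])
def S(f,psi,al,dx=0):
    M=np.eye(4);M[:3,:3]=R.from_euler('ZY',[psi,-al],degrees=True).as_matrix()
    M[:3,3]=[*piv(f),.114];return M
PSI0=12.3
Tool0=np.eye(4);Tool0[:3,:3]=R.from_euler('ZX',[PSI0+180,180],degrees=True).as_matrix();Tool0[:3,3]=[.6342,-.0023,.1964]
Ts=np.linalg.inv(S(0,PSI0,0))@Tool0
def row(a,b):
    D=np.linalg.inv(S(*a)@Ts)@S(*b)@Ts
    return R.from_matrix(D[:3,:3]).as_rotvec().round(3).tolist()+(D[:3,3]*1000).round(1).tolist()
def tcp(a): return (S(*a)@Ts)[:3,3].round(4)
def err(a):
    o=env.get_obs();D=S(*a)@Ts;A=R.from_quat(np.roll(o['eef_rot'],-1)).as_matrix()
    print('t',o['time_s'],'F',o['ft_force'].round(1),'M',o['moment'].round(2),'width',o['grip_width'],'poserr mm',((o['position']-D[:3,3])*1000).round(1),'rot',np.degrees(R.from_matrix(D[:3,:3].T@A).as_rotvec()).round(2))
E
python3 - <<'E'
from h import *
err((0,PSI0,0))
f=brentq(lambda f:np.linalg.norm(piv(f)-PIN)-.124,0,.9);b=PIN-piv(f);ps=np.degrees(np.arctan2(b[1],b[0]));print('phi',f,ps)
for a in(3,6,9,11):print(row((0,PSI0,0),(0,PSI0,a)))
print('pull')
for k in np.linspace(.1,1,10):
    fk=f*k; b=PIN-piv(fk); pk=np.degrees(np.arctan2(b[1],b[0]))
    print(round(fk,4),round(pk,2),row((0,PSI0,11),(fk,pk,11)))
E
```

```text
t 3.8667 F [-0.7 -2.8 -0.2] M [-0.52  0.05  0.49] width 0.011284911822219622 poserr mm [-0. -0.  0.] rot [ 0.06  0.02 -0.19]
phi 0.4622194027758317 -4.624509657681104
[0.0, -0.052, -0.0, 4.5, 0.0, -8.0]
[0.0, -0.105, -0.0, 9.5, 0.0, -15.8]
[0.0, -0.157, -0.0, 14.8, 0.0, -23.3]
[0.0, -0.192, -0.0, 18.6, 0.0, -28.1]
pull
0.0462 10.58 [0.006, 0.0, 0.029, 6.9, -1.8, -1.3]
0.0924 8.6 [0.012, 0.0, 0.063, 13.8, -3.9, -2.7]
0.1387 6.74 [0.019, 0.0, 0.095, 20.7, -5.4, -4.0]
0.1849 4.97 [0.024, 0.0, 0.126, 27.7, -6.4, -5.4]
0.2311 3.27 [0.03, 0.0, 0.155, 34.5, -6.9, -6.7]
0.2773 1.62 [0.036, 0.0, 0.183, 41.3, -6.9, -8.0]
0.3236 0.01 [0.041, 0.0, 0.211, 48.0, -6.6, -9.3]
0.3698 -1.56 [0.046, -0.0, 0.237, 54.6, -5.8, -10.6]
0.416 -3.1 [0.051, 0.0, 0.264, 61.0, -4.7, -11.9]
0.4622 -4.62 [0.056, -0.0, 0.29, 67.4, -3.3, -13.1]
```

```bash
python3 -m pendant '[[[0,-0.026,0,2.2,0,-4,8],[0,-0.052,0,4.5,0,-8,8],[0,-0.079,0,7,0,-12,8],[0,-0.105,0,9.5,0,-15.8,8],[0,-0.131,0,12.1,0,-19.6,8],[0,-0.157,0,14.8,0,-23.3,8],[0,-0.175,0,16.7,0,-25.7,8],[0,-0.192,0,18.6,0,-28.1,8],[0,-0.192,0,18.6,0,-28.1,8],[0,-0.192,0,18.6,0,-28.1,8]]]'; python3 - <<'E'
from h import *
err((0,PSI0,11))
E
```

```text
time_s: 4.7
position: [0.6156, -0.0059, 0.2245]
eef_rot: [0.095, -0.108, 0.99, 0.01]
ft_force: [-0.9, -4.8, -1.4]
grip_width: 0.0112
grasp_force: 59.0
t 4.7 F [-0.9 -4.8 -1.4] M [-0.76  0.21  0.53] width 0.011175629045467558 poserr mm [-0.4  0.3  0. ] rot [-0.02  0.   -0.13]
```

```bash
python3 -m pendant '[[[0.003,0,0.015,3.4,-0.9,-0.6,8],[0.006,0,0.029,6.9,-1.8,-1.3,8],[0.009,0,0.046,10.3,-2.9,-2,8],[0.012,0,0.063,13.8,-3.9,-2.7,8],[0.016,0,0.079,17.2,-4.7,-3.3,8],[0.019,0,0.095,20.7,-5.4,-4,8],[0.022,0,0.11,24.2,-5.9,-4.7,8],[0.024,0,0.126,27.7,-6.4,-5.4,8],[0.03,0,0.155,34.5,-6.9,-6.7,8],[0.03,0,0.155,34.5,-6.9,-6.7,8]]]'; python3 - <<'E'
from h import *
err((.2311,3.27,11))
a=(.2311,3.27,11)
for k in np.linspace(.6,1,5):
    fk=.4622*k; b=PIN-piv(fk); pk=np.degrees(np.arctan2(b[1],b[0]));print(row(a,(fk,pk,11)))
E
```

```text
time_s: 5.53
position: [0.5818, -0.0201, 0.224]
eef_rot: [0.095, -0.029, 0.995, 0.003]
ft_force: [-1.9, -3.1, -1.0]
grip_width: 0.0112
grasp_force: 58.3
t 5.5333 F [-1.9 -3.1 -1. ] M [-0.55  0.5   0.31] width 0.01120181842542651 poserr mm [-1.4  0.4 -0.5] rot [-0.05  0.12 -0.02]
[0.005, 0.0, 0.028, 6.7, -1.1, -1.3]
[0.011, -0.0, 0.056, 13.4, -1.9, -2.6]
[0.016, -0.0, 0.083, 20.0, -2.2, -3.9]
[0.021, -0.0, 0.109, 26.5, -2.1, -5.2]
[0.026, 0.0, 0.135, 33.0, -1.8, -6.4]
```

```bash
python3 -m pendant '[[[0.003,0,0.014,3.4,-0.6,-0.6,8],[0.005,0,0.028,6.7,-1.1,-1.3,8],[0.008,0,0.042,10,-1.5,-2,8],[0.011,0,0.056,13.4,-1.9,-2.6,8],[0.013,0,0.07,16.7,-2.1,-3.3,8],[0.016,0,0.083,20,-2.2,-3.9,8],[0.021,0,0.109,26.5,-2.1,-5.2,8],[0.026,0,0.135,33,-1.8,-6.4,8],[0.026,0,0.135,33,-1.8,-6.4,8],[0.026,0,0.135,33,-1.8,-6.4,8]]]'; python3 - <<'E'
from h import *
err((.4622,-4.62,11))
p,d=grab('wrist','wr3')
cv2.imwrite('pics/wr3c.png',cv2.resize(p[60:300,180:500,::-1],(800,600),interpolation=cv2.INTER_CUBIC))
E
```

```text
time_s: 6.37
position: [0.5486, -0.0234, 0.2238]
eef_rot: [0.094, 0.039, 0.995, -0.003]
ft_force: [-2.4, -1.9, -0.6]
grip_width: 0.0108
grasp_force: 58.3
t 6.3667 F [-2.4 -1.9 -0.6] M [-0.34  0.69  0.24] width 0.01084834829351793 poserr mm [-1.1  0.7 -0.7] rot [-0.09  0.15 -0.12]
```

View pics/wr3c.png

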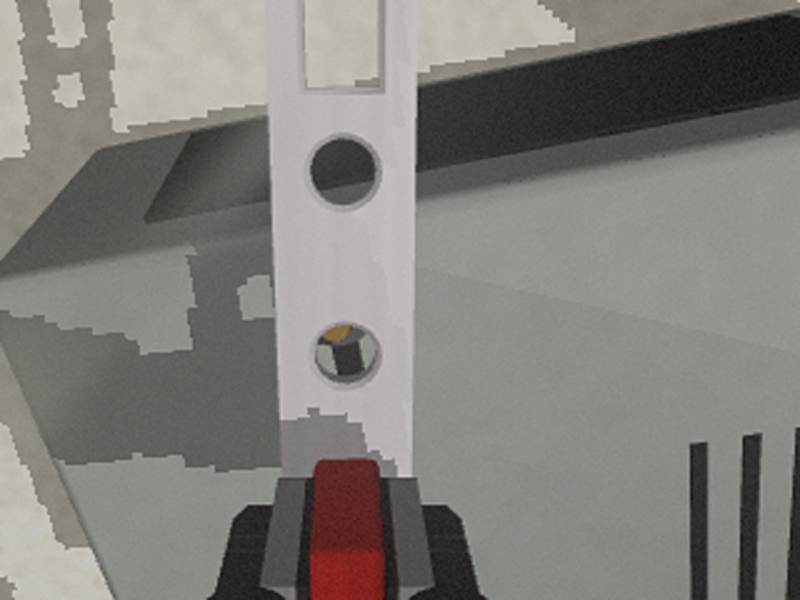

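Through the end hole (347,353 in the crop) the brass pin tip shows at about (337,332), up and to the left. I'll compare it with the hole's landing point.

```bash
python3 - <<'E'
from h import *
z=np.load('pics/wr3.npz');pos,rot,d=z['pos'],z['rot'],z['d']
C=lambda u,v:(180+(u+.5)/2.5-.5,60+(v+.5)/2.5-.5)
def P(u,v,h):
    u,v=C(u,v);a=w('wrist',u,v,0.,pos,rot);b=w('wrist',u,v,1.,pos,rot);return a+(b-a)*(h-a[2])/(b[2]-a[2])
print('pin',P(337,330,.123),'edge',P(340,343,.123))
a=(.4622,-4.62,11)
# hole upper face height: bar upper face at x=124,z=5 tilted
hz=.114+.124*np.sin(np.radians(11))+.005*np.cos(np.radians(11))
hole=P(347,353,hz);print('hole now',hole,hz)
mz=.114+.092*np.sin(np.radians(11))+.005;mid=P(344,171,mz)
print('mid',mid,'model hole',(S(*a)@[.124,0,.005,1])[:3],'model mid',(S(*a)@[.092,0,.005,1])[:3])
b=hole-mid;print('yaw',np.degrees(np.arctan2(b[1],b[0])),'tilt',np.degrees(np.arctan2(b[2],np.hypot(b[0],b[1]))))
u,v=C(300,300);print('depth bar pt',w('wrist',u,v,d[int(v),int(u)],pos,rot),w('wrist',*C(390,150),d[int(C(390,150)[1]),int(C(390,150)[0])],pos,rot))
print('brass',[ (round(x),round(y)) for x,y in [C(337,330)]],z['p'][185:197,308:324,0].tolist()[3])
E
```

```text
pin [ 0.53702096 -0.02327544  0.123     ] edge [ 0.53997299 -0.02292427  0.123     ]
hole now [ 0.53148316 -0.02090437  0.14256845] 0.14256845134392987
mid [ 0.50079343 -0.01898527  0.13655443] model hole [ 0.53378165 -0.02303151  0.14256845] model mid [ 0.50247164 -0.02050137  0.13646256]
yaw -3.578175263133657 tilt 11.0662208800957
depth bar pt [ 0.52229035 -0.02834816  0.13909036] [ 0.49821587 -0.01125817  0.1354743 ]
brass [(314, 192)] [184, 186, 188, 187, 186, 185, 184, 175, 175, 166, 168, 179, 179, 180, 188, 188]
```

```bash
cat >> h.py <<'E'
def st(dx,dy,al):
    q=PIN+np.array([dx,dy])*1e-3
    f=brentq(lambda f:np.linalg.norm(piv(f)-q)-.124,0,.9);b=q-piv(f);return (f,np.degrees(np.arctan2(b[1],b[0])),al)
E
python3 - <<'E'
from h import *
a=(.4622,-4.62,11)
for al in(11,10,9,8,7,6): print(row(a,st(2.3,-2.2,al)))
E
```

```text
[0.001, 0.0, 0.006, -2.4, -2.1, 0.5]
[0.001, 0.017, 0.006, -3.8, -2.1, 3.2]
[0.001, 0.035, 0.006, -5.2, -2.1, 5.9]
[0.001, 0.052, 0.006, -6.5, -2.1, 8.7]
[0.001, 0.07, 0.006, -7.8, -2.1, 11.5]
[0.001, 0.087, 0.006, -9.0, -2.2, 14.3]
```

```bash
python3 -m pendant '[[[0,0,0.003,-1.2,-1,0.2,8],[0.001,0,0.006,-2.4,-2.1,0.5,8],[0.001,0.017,0.006,-3.8,-2.1,3.2,8],[0.001,0.035,0.006,-5.2,-2.1,5.9,8],[0.001,0.052,0.006,-6.5,-2.1,8.7,8],[0.001,0.07,0.006,-7.8,-2.1,11.5,8],[0.001,0.087,0.006,-9,-2.2,14.3,8],[0.001,0.087,0.006,-9,-2.2,14.3,8]]]'; python3 - <<'E'
from h import *
err(st(2.3,-2.2,6))
p,d=grab('wrist','wr4')
cv2.imwrite('pics/wr4c.png',cv2.resize(p[110:260,220:420,::-1],(800,600),interpolation=cv2.INTER_CUBIC))
E
```

```text
time_s: 7.08
position: [0.5619, -0.0271, 0.2115]
eef_rot: [0.052, 0.042, 0.998, -0.002]
ft_force: [-1.8, -2.3, -0.1]
grip_width: 0.0108
grasp_force: 58.7
t 7.0833 F [-1.8 -2.3 -0.1] M [-0.38  0.58  0.39] width 0.010848485211570863 poserr mm [ 0.8  0.1 -0.7] rot [-0.03  0.09 -0.17]
```

View pics/wr4c.png

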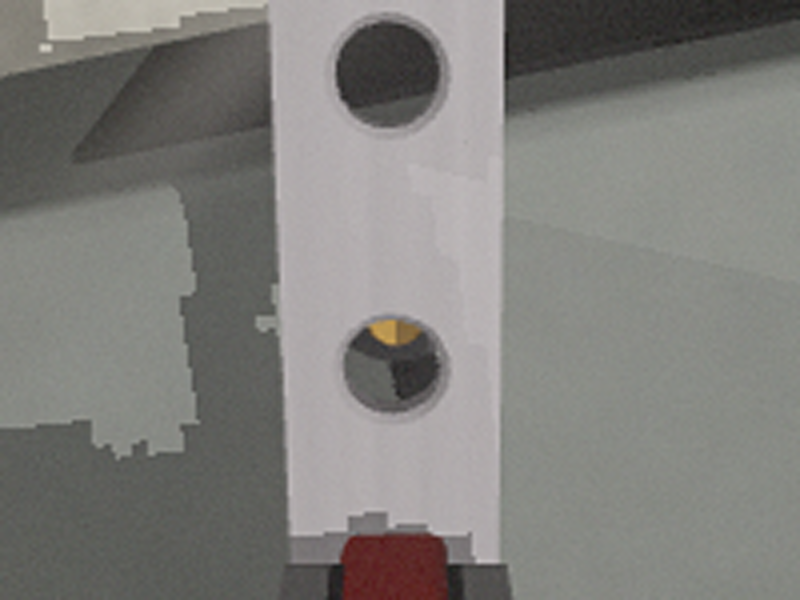

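The lateral alignment is now good: hole at (396,366), pin tip centre at about (396,320) with its lower edge at 345. Next I'll check the fit along the bar.

```bash
python3 - <<'E'
from h import *
z=np.load('pics/wr4.npz');pos,rot=z['pos'],z['rot']
C=lambda u,v:(220+(u+.5)/4-.5,110+(v+.5)/4-.5)
def P(u,v,h):
    u,v=C(u,v);a=w('wrist',u,v,0.,pos,rot);b=w('wrist',u,v,1.,pos,rot);return a+(b-a)*(h-a[2])/(b[2]-a[2])
pin=P(396,345,.123);pin2=P(396,320,.123);print('pin edge-3mm',pin-[.003,0,0],pin2)
al=np.radians(6);ps=np.radians(-4.5)
for dz in(0,-.0007):
  hole=P(396,366,.114+dz+.124*np.sin(al)+.005*np.cos(al))
  land=hole+np.array([np.cos(ps),np.sin(ps),0])*(.124*(1-np.cos(al))+.005*np.sin(al))
  print('hole',hole,'land',land,'need mm',(pin2-land)*1000)
a=st(2.3,-2.2,6);print(a)
for x in(5.5,5,4.5,4,3.5,3,2.5):print(x,row(a,st(2.3,-2.2,x)))
E
```

```text
pin edge-3mm [ 0.53641917 -0.0240961   0.123     ] [ 0.53631258 -0.0238351   0.123     ]
hole [ 0.53806237 -0.02399323  0.13193414] land [ 0.5392606  -0.02408753  0.13193414] need mm [-2.94801907  0.25242651 -8.93413892]
hole [ 0.53837611 -0.02401871  0.13123414] land [ 0.53957433 -0.02411301  0.13123414] need mm [-3.26175719  0.27791336 -8.23413892]
(0.44486122192329325, np.float64(-4.994732585577812), 6)
5.5 [0.0, 0.009, 0.0, -0.7, 0.0, 1.4]
5 [-0.0, 0.017, 0.0, -1.4, 0.0, 2.7]
4.5 [-0.0, 0.026, 0.0, -2.1, 0.0, 4.1]
4 [-0.0, 0.035, 0.0, -2.8, 0.0, 5.5]
3.5 [-0.0, 0.044, 0.0, -3.4, 0.0, 6.9]
3 [-0.0, 0.052, 0.0, -4.1, 0.0, 8.2]
2.5 [-0.0, 0.061, 0.0, -4.7, 0.0, 9.6]
```

```bash
python3 - <<'E'
from h import *
a=st(2.3,-2.2,6)
for x in(6,5,4,3.5,3,2.5):print(x,row(a,st(-.6,-2.,x)))
E
python3 -m pendant '[[[0,0,0,1.4,0.1,-0.3,8],[0,0,0,2.9,0.2,-0.5,8],[0,0,0,2.9,0.2,-0.5,8],[0,0,0,2.9,0.2,-0.5,8],[0,0,0,2.9,0.2,-0.5,8]]]'
python3 - <<'E'
from h import *
err(st(-.6,-2.0,6))
E
```

```text
6 [0.001, 0.0, 0.012, 2.9, -0.3, -0.3]
5 [0.001, 0.017, 0.012, 1.5, -0.3, 2.4]
4 [0.001, 0.035, 0.012, 0.1, -0.3, 5.2]
3.5 [0.001, 0.044, 0.012, -0.6, -0.4, 6.5]
3 [0.001, 0.052, 0.012, -1.2, -0.4, 7.9]
2.5 [0.001, 0.061, 0.012, -1.9, -0.4, 9.3]
time_s: 7.55
position: [0.5586, -0.0263, 0.2128]
eef_rot: [0.053, 0.042, 0.998, -0.002]
ft_force: [1.7, -1.5, -2.2]
grip_width: 0.011
grasp_force: 58.3
t 7.55 F [ 1.7 -1.5 -2.2] M [-0.12 -0.16  0.19] width 0.01096673079499141 poserr mm [0.4 0.9 0.6] rot [-0.13 -0.11 -0.81]
```

```bash
python3 -m pendant '[[[0,0.009,0.006,-0.7,-0.3,1.4,8],[0.001,0.017,0.012,-1.4,-0.5,2.9,8],[0.001,0.026,0.012,-2.1,-0.5,4.3,8],[0.001,0.026,0.012,-2.1,-0.5,4.3,8],[0.001,0.026,0.012,-2.1,-0.5,4.3,8]]]'
python3 - <<'E'
from h import *
err(st(-.6,-2.0,4.5))
p,d=grab('wrist','wr5')
cv2.imwrite('pics/wr5c.png',cv2.resize(p[110:260,220:420,::-1],(800,600),interpolation=cv2.INTER_CUBIC))
E
```

```text
time_s: 7.97
position: [0.5607, -0.0273, 0.208]
eef_rot: [0.039, 0.048, 0.998, -0.002]
ft_force: [-1.0, -2.1, 0.0]
grip_width: 0.0109
grasp_force: 58.7
t 7.9667 F [-1.  -2.1  0. ] M [-0.37  0.13  0.3 ] width 0.010910321191479987 poserr mm [ 0.   0.2 -0.3] rot [-0.02  0.03 -0.15]
```

View pics/wr5c.png

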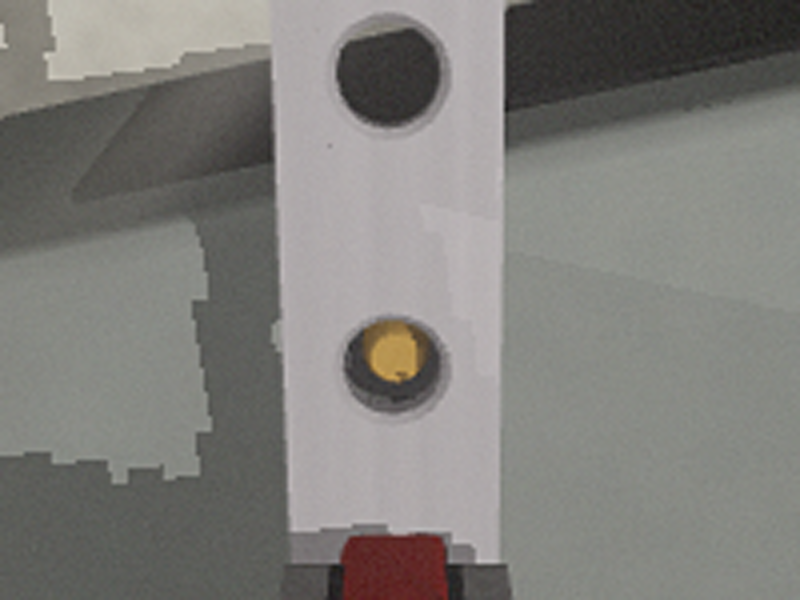

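The brass tip, about (394,354), now shows almost centred in the end hole at (396,366). One more numeric check of the landing.

```bash
python3 - <<'E'
from h import *
z=np.load('pics/wr5.npz');pos,rot=z['pos'],z['rot']
C=lambda u,v:(220+(u+.5)/4-.5,110+(v+.5)/4-.5)
def P(u,v,h):
    u,v=C(u,v);a=w('wrist',u,v,0.,pos,rot);b=w('wrist',u,v,1.,pos,rot);return a+(b-a)*(h-a[2])/(b[2]-a[2])
pin=P(394,356,.123);al=np.radians(4.5);ps=np.radians(-4.5)
hole=P(396,366,.114+.124*np.sin(al)+.005)
land=hole+np.array([np.cos(ps),np.sin(ps),0])*(.124*(1-np.cos(al))+.005*np.sin(al))
print('pin',pin,'land',land,'need',(pin-land)*1000)
a=st(-.6,-2.,4.5)
for x in(4,3.5,3,2.5,2,1.5,1,.5,0):print(x,row(a,st(-.6,-2.,x)))
E
```

```text
pin [ 0.53624525 -0.02407065  0.123     ] land [ 0.53587081 -0.02380039  0.12872893] need [ 0.37444682 -0.27025309 -5.72892787]
4 [-0.0, 0.009, -0.0, -0.7, -0.0, 1.4]
3.5 [-0.0, 0.017, -0.0, -1.4, -0.0, 2.7]
3 [-0.0, 0.026, -0.0, -2.1, -0.0, 4.1]
2.5 [-0.0, 0.035, -0.0, -2.8, -0.0, 5.5]
2 [-0.0, 0.044, -0.0, -3.4, -0.0, 6.9]
1.5 [-0.0, 0.052, -0.0, -4.1, -0.0, 8.2]
1 [-0.0, 0.061, 0.0, -4.7, -0.0, 9.6]
0.5 [-0.0, 0.07, 0.0, -5.4, -0.0, 11.0]
0 [-0.0, 0.079, -0.0, -6.0, -0.0, 12.4]
```

Within 0.5 mm. I'll lower gently, adding a 0.3 mm trim, to a 3° tilt and check the force.

```bash
python3 -m pendant '[[[0,0.004,0,-0.6,-0.3,0.7,8],[0,0.009,0,-1,-0.3,1.4,8],[0,0.013,0,-1.4,-0.3,2,8],[0,0.017,0,-1.7,-0.3,2.7,8],[0,0.017,0,-1.7,-0.3,2.7,8]]]'
python3 - <<'E'
from h import *
err(st(-.3,-2.3,3.5))
E
python3 -m pendant '[[[0,0.004,0,-0.3,0,0.7,8],[0,0.009,0,-0.7,0,1.4,8],[0,0.009,0,-0.7,0,1.4,8]]]'
python3 - <<'E'
from h import *
err(st(-.3,-2.3,3))
E
```

```text
time_s: 8.43
position: [0.5623, -0.0277, 0.2054]
eef_rot: [0.03, 0.048, 0.998, -0.001]
ft_force: [-2.1, -2.3, -1.2]
grip_width: 0.0108
grasp_force: 58.6
t 8.4333 F [-2.1 -2.3 -1.2] M [-0.27  0.4   0.27] width 0.010807984355416196 poserr mm [-0.3  0.3 -0.4] rot [-0.04  0.03 -0.2 ]
time_s: 8.68
position: [0.5632, -0.0278, 0.2041]
eef_rot: [0.026, 0.048, 0.999, -0.001]
ft_force: [-2.4, -2.3, -0.6]
grip_width: 0.0112
grasp_force: 58.6
t 8.6833 F [-2.4 -2.3 -0.6] M [-0.31  0.43  0.25] width 0.011166060261702769 poserr mm [-0.2  0.3 -0.4] rot [-0.03  0.03 -0.2 ]
```

The underside at the hole is about 2.5 mm below the tip height with no upward force, so the pin is in the hole. I'll keep lowering.

```bash
python3 -m pendant '[[[0,0.004,0,-0.3,0,0.7,8],[0,0.009,0,-0.7,0,1.4,8],[0,0.013,0,-1,0,2.1,8],[0,0.018,0,-1.4,0,2.8,8],[0,0.018,0,-1.4,0,2.8,8]]]'
python3 - <<'E'
from h import *
err(st(-.3,-2.3,2))
E
python3 -m pendant '[[[0,0.004,0,-0.3,0,0.7,8],[0,0.009,0,-0.6,0,1.4,8],[0,0.013,0,-1,0,2.1,8],[0,0.017,0,-1.3,0,2.7,8],[0,0.017,0,-1.3,0,2.7,8]]]'
python3 - <<'E'
from h import *
err(st(-.3,-2.3,1))
E
```

```text
time_s: 9.1
position: [0.5649, -0.0279, 0.2014]
eef_rot: [0.017, 0.048, 0.999, -0.001]
ft_force: [-2.5, -1.1, -1.0]
grip_width: 0.0112
grasp_force: 58.6
t 9.1 F [-2.5 -1.1 -1. ] M [-0.25  0.53  0.27] width 0.011174811658691742 poserr mm [-0.1  0.3 -0.4] rot [-0.03  0.05 -0.2 ]
time_s: 9.52
position: [0.5664, -0.0281, 0.1988]
eef_rot: [0.009, 0.048, 0.999, -0.0]
ft_force: [-2.6, -2.9, 0.3]
grip_width: 0.0112
grasp_force: 58.6
t 9.5167 F [-2.6 -2.9  0.3] M [-0.28  0.48  0.29] width 0.011246714412420259 poserr mm [-0.   0.3 -0.2] rot [-0.02 -0.   -0.2 ]
```

```bash
python3 -m pendant '[[[0,0.003,0,-0.2,0,0.5,8],[0,0.006,0,-0.4,0,1,8],[0,0.009,0,-0.6,0,1.4,8],[0,0.009,0,-0.6,0,1.4,8]]]'
python3 - <<'E'
from h import *
err(st(-.3,-2.3,.5))
E
python3 -m pendant '[[[0,0.003,0,-0.2,0,0.4,8],[0,0.006,0,-0.4,0,0.8,8],[0,0.006,0,-0.4,0,0.8,8]]]'
python3 - <<'E'
from h import *
err(st(-.3,-2.3,.2))
E
```

```text
time_s: 9.85
position: [0.5671, -0.0281, 0.1976]
eef_rot: [0.004, 0.048, 0.999, -0.0]
ft_force: [-2.5, -2.3, 0.2]
grip_width: 0.0112
grasp_force: 58.6
t 9.85 F [-2.5 -2.3  0.2] M [-0.27  0.39  0.32] width 0.011249661213418707 poserr mm [-0.1  0.3 -0.2] rot [-0.02 -0.01 -0.2 ]
time_s: 10.1
position: [0.5675, -0.0282, 0.1968]
eef_rot: [0.002, 0.048, 0.999, 0.0]
ft_force: [-1.6, -1.4, -0.2]
grip_width: 0.0113
grasp_force: 58.6
t 10.1 F [-1.6 -1.4 -0.2] M [-0.35  0.26  0.32] width 0.01128401498811917 poserr mm [-0.1  0.3 -0.1] rot [-0.02  0.02 -0.2 ]
```

Down another 0.5 mm, feeling for the shoulder.

```bash
python3 -m pendant '[[[0,0.002,0,-0.1,0,0.3,8],[0,0.003,0,-0.2,0,0.5,8],[0,0.003,0,-0.2,0,0.5,8]]]'
python3 -m pendant '[[[0,0.001,0,-0.1,0,0.2,8],[0,0.002,0,-0.1,0,0.4,8],[0,0.002,0,-0.1,0,0.4,8]]]'
```

```text
time_s: 10.35
position: [0.5677, -0.0282, 0.1965]
eef_rot: [0.0, 0.048, 0.999, 0.0]
ft_force: [-1.2, -1.7, 0.1]
grip_width: 0.0112
grasp_force: 58.8
time_s: 10.6
position: [0.5678, -0.0282, 0.1964]
eef_rot: [-0.001, 0.048, 0.999, 0.0]
ft_force: [-2.4, -1.9, 3.2]
grip_width: 0.011
grasp_force: 59.1
```

Seated: 3 N upward, at the same height as the original resting grasp. Now I'll release and look.

```bash
python3 -m pendant '[[[0,0,0,0,0,0,20],[0,0,0,0,0,0,40],[0,0,0,0,0,0,40],[0,0,0,0,0,0,40],[0,0,0,0,0,-10,40],[0,0,0,0,0,-30,40],[0,0,0,0,0,-60,40],[0,0,0,0,0,-90,40],[0,0,0,0,0,-120,40],[0,0,0,0,0,-120,40]]]'
python3 - <<'E'
from h import *
p,d=grab('wrist','wr6');z=np.load('pics/wr6.npz')
cv2.imwrite('pics/wr6c.png',cv2.resize(p[60:285,170:470,::-1],(800,600),interpolation=cv2.INTER_CUBIC))
for u in (305,335):
  for v in range(60,200,15): print(u,v,w('wrist',u,v,d[v,u],z['pos'],z['rot']).round(4))
E
```

```text
time_s: 11.43
position: [0.5712, -0.0284, 0.3246]
eef_rot: [0.006, 0.048, 0.999, 0.0]
ft_force: [1.0, -0.6, 1.3]
grip_width: 0.0401
grasp_force: 0.0
305 60 [ 0.4757 -0.0278  0.1185]
305 75 [ 0.4858 -0.0289  0.117 ]
305 90 [ 0.4963 -0.03    0.1181]
305 105 [ 0.5071 -0.0312  0.1188]
305 120 [ 0.5182 -0.0324  0.1172]
305 135 [ 0.5296 -0.0337  0.1172]
305 150 [ 0.5413 -0.035   0.1173]
305 165 [ 0.5532 -0.0362  0.118 ]
305 180 [ 0.5653 -0.0375  0.1188]
305 195 [ 0.578  -0.0389  0.1186]
335 60 [ 4.722e-01 -1.000e-04 -1.900e-03]
335 75 [ 0.4869 -0.0013 -0.0011]
335 90 [ 0.5019 -0.0026 -0.0009]
335 105 [ 0.515  -0.0052  0.0341]
335 120 [ 0.5214 -0.0092  0.1084]
335 135 [ 0.533  -0.0102  0.1097]
335 150 [ 0.5451 -0.0112  0.1097]
335 165 [ 0.5576 -0.0122  0.109 ]
335 180 [ 0.5706 -0.0132  0.1081]
335 195 [ 0.5832 -0.0143  0.1098]
```

View pics/wr6c.png

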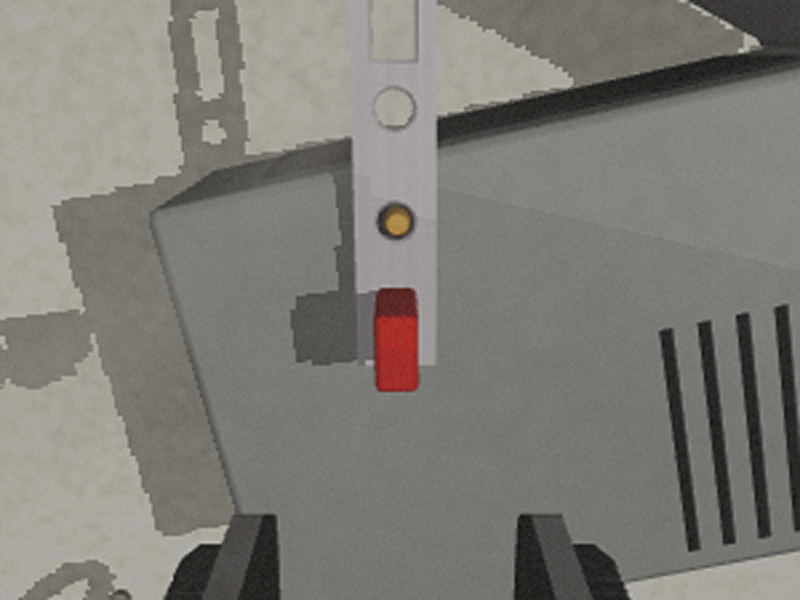

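The pin stands in the end hole at (397,221), beside the red handle. The bar is level at 0.118 m along its length, the gripper is clear, and the middle hole and slot are empty. Handing in.

```bash
python3 -c "
from bench import env
print(env.finish_job())"
```

```text
the job is handed in; nothing more can be done
None
```

The vent door is open wider: the stay's end hole is over the pin, the bar lies level on the shoulder, the gripper has let go, and the job was handed in at about 11.5 s.

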